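# Tilt the sanding bar out of its hatch box and hold it over the model

### The arm

A 6-joint arm with a two-finger parallel gripper is mounted at the origin on the work surface. World frame = base frame: x ahead of the robot, y to its left, z up, the work surface at z = 0. Lengths are in m, angles in degrees, forces in N, time in s.
With the tool pointing down it reaches from about 0.325 to 0.775 m from the base axis. Payload 5.5 kg.
Tool frame: the origin (TCP) lies at the centre of the arm's flange, where the gripper is bolted on; the fingertips stand 182 mm ahead of it and the grasp point (between the pads) lies 163 mm ahead of it; z points along the fingers, y is the direction in which the jaws open and shut (so a half turn about z gives the same grasp; the last joint's range is limited). The gripper opens to 88 mm and grips with 3 to 60 N. Pads are 20 mm wide; open, the fingers measure 115 mm over their backs; the gripper's body (75 mm by 178 mm) begins 61 mm behind the grasp point.
Start: joints at [-78.936, 5.22, 70.514, -0, 104.267, -3.249], TCP at [0.148, -0.581, 0.405] pointing down, gripper open.
Joint ranges: [-164.24, 164.24], [-49.07, 125.15], [9.68, 141.18], [-86.29, 266.29], [3.28, 154.24], [-151.56, 151.56]. Speed limits (degrees/s): [147.25, 147.25, 172.46, 180, 180, 180].

### API

Orientations are given as [roll, pitch, yaw] about the fixed x, y, z axes, in that order (R = Rz(yaw) Ry(pitch) Rx(roll)).
In Python, from station import r gives the robot as it stands. The module is installed in compiled form; this text tells all that it offers. Calls block until the motion is done:
- r.reach(position, orientation): joint-space move of the TCP to a pose.
- r.servo_line(position, rotation=None, speed=0.15): straight line of the TCP; rotation=None keeps the orientation; speed is the mean speed in m/s.
- r.move_joints(angles): joint-space move.
- r.let_go() and r.grab(squeeze=None): open the fingers fully, or close them until they stop; squeeze is the grip in N (None keeps the last).
- r.wait(seconds).
- r.inverse_kinematics(position, orientation): joint angles nearest the present ones, or None.
- r.sense(): the state.
- r.snapshot(name): name is "side" or "top"; returns a dict with "frame" (384x512x3 uint8, red, green, blue), "fx", "fy", "cx", "cy" (pixels), "R" (3x3) and "t" (3): a world point X has camera coordinates R X + t. Camera axes: x right, y down, z forward; pixel columns grow to the right and rows downward; lengths in m; the calibration is good to about 2 mm. A picture is of the moment at which its call begins. There is no depth.
A pose or a line that the arm cannot do raises r.IKError and nothing moves.
- r.hand_in(): hands the job in, once; it reports no verdict.
The state is a dict: "clock": time; "joints": joint angles; "joint_vel": joint speeds; "joint_torque": joint torques, N m; "tcp_pos": TCP position; "orientation": TCP orientation; "contact_force": force on the tool from outside, world axes, zero at the start; "torque": the same for the moment, N m; "opening": finger opening in m.
Only numpy, scipy, OpenCV 4.12 (cv2) and the standard library are available. Lean on these libraries where they do the work, as an engineer would, in place of code of your own. Each camera call takes 0.05 s, during which the arm holds its last target. There are 200 camera calls.

### The job

Take the long sanding bar by its wooden handle out of the plywood hatch box: it is longer than the hatch, so tilt it and bring it out one end first, without forcing it against the box. Then carry it to the wooden model locomotive and finish holding it in the gripper, still and level, lengthwise along the locomotive and centred over it, about 5 cm above the top of the chimney (do not put it down or let go). Do not touch the model, and leave the paint jars and the other bench things where they are.

Things in the scene. Friction and masses are not known exactly. Their poses are not given: they have to be found in the camera images.
- sanding_bar: Sanding bar, about 130 g: aluminium sole 230 (own x) x 20 (y) x 5 mm, with a dark wooden handle block on its middle, 44 (x) x 24 (y) x 22 mm high, its top 27 mm above the underside. Origin: centre of the underside; z up. It starts flat on the hatch box's inner floor, roughly along it and in the middle, both ends hidden under the decks. The ends are alike.
- bar_end_a (a point): middle of the underside edge at the +x end of the sanding bar (115 mm from its origin)
- bar_end_b (a point): middle of the underside edge at the -x end of the sanding bar (115 mm from its origin)
- hatch_box: Plywood box fixed to the bench, 344 (own x) x 152 (y) x 62 mm high, walls 6 mm. Origin under its centre, z up. Inner floor 8 mm above the bench; inside 332 x 140 mm. A deck 6 mm thick (top 62, underside 56 mm above the bench) covers each end up to 84 mm from the centre, leaving an open hatch 168 (x) x 140 mm (y). With the bar slid lengthwise, one end lies in the hatch and can rise through it.
- model_loco: Wooden model locomotive on a dark wooden building board, fixed to the bench; board 190 long (own x) x 70 mm wide (own y). Origin at the centre of the board's underside (bench level), z up; the chimney, near the +x end, is the highest point, 94 mm above the bench. Box and locomotive may stand on either side of the bench.
- paint_jar_a: loose small paint jar, 30 mm diameter, 36 mm high, standing on one end deck of the hatch box near the deck's outer corner (top 98 mm above the bench); origin at the centre of its underside
- paint_jar_b: loose second paint jar, as the first, on the other end deck, near the opposite corner
- glue_bottle: loose bottle, 44 mm diameter, 110 mm high, standing at the left of the bench; origin under its centre
- parts_box: white small-parts box 130 x 90 mm with its clear lid standing open, 110 mm high, at the right of the bench; origin under its centre
- scraper: small scraper, a thin wooden stick with a white blade, 150 mm long, lying beyond the box and model, before the drawer unit at the back; origin near its middle
- tweezers: steel tweezers, 115 mm long, lying at the right of the bench; origin near their middle
- sanding_strip: red-brown strip 100 x 22 x 5 mm, lying at the left of the bench; origin under its centre
Things that resemble listed ones, but are neither listed nor needed, are in the scene too. Several things have the shape of the sanding_bar; the one meant has the colours described above.

How it is judged (in metres and radians):
On the way, in this order (a step that is already met when the one before it is completed fails the run):
1. the bar stands tilted through the hatch: one end above the deck tops, the other still below them (((z of bar_end_a in the frame of hatch_box above 0.066 m and z of bar_end_b in the frame of hatch_box below 0.056 m) or (z of bar_end_b in the frame of hatch_box above 0.066 m and z of bar_end_a in the frame of hatch_box below 0.056 m))), for 0.05 s.
2. both ends of the bar are above the deck tops, held by the fingers, clear of the box (z of each of bar_end_a, bar_end_b in the frame of hatch_box above 0.066 m and contact force between sanding_bar and the fingers above 1 N and contact force between sanding_bar and hatch_box below 0.3 N), for 0.05 s.
At the end, for the whole second after the job is handed in: The fingers hold the bar still, handle up, level within 10 degrees, along the locomotive within 12.5 degrees, its middle within 35 mm horizontally of the locomotive's, its underside 20 to 90 mm above the chimney top, touching neither box nor model (horizontal distance between sanding_bar and model_loco below 0.035 m and z of sanding_bar in the frame of model_loco between 0.114 and 0.184 m and angle between the x axis of sanding_bar and the x axis of model_loco, either way round below 0.22 rad and angle between sanding_bar's own z axis and vertical below 0.18 rad and contact force between sanding_bar and the fingers above 1 N and contact force between sanding_bar and hatch_box below 0.3 N and contact force between sanding_bar and model_loco below 0.3 N and linear speed of sanding_bar below 0.03 m/s); the arm keeps its last pose, push and grip.
It fails at once if the bar is forced against the box (more than 30 N) (contact force between sanding_bar and hatch_box above 30 N).
It fails at once if the model locomotive is touched (contact force between model_loco and anything else above 1 N).
It fails at once if a paint jar is knocked over or shifted more than 20 mm (distance of any of paint_jar_a, paint_jar_b from where it was at the start of the episode above 0.02 m or angle between any of paint_jar_a, paint_jar_b's own z axis and vertical above 0.5 rad).
It fails at once if another bench thing is shifted more than 30 mm or the glue bottle is knocked over (distance of any of glue_bottle, parts_box, scraper, tweezers, sanding_strip from where it was at the start of the episode above 0.03 m or angle between glue_bottle's own z axis and vertical above 0.5 rad).
It also fails if it takes over 51 s, if anything falls off the work surface, if the arm or the gripper's body presses on something with over 40 N, if the wrist force passes 120 N, or if a joint passes its speed limit or range.

## Working session

There is one attempt and no reset: what is moved stays moved. The work goes in short steps, each a Python script; the robot and the scene stay as the last script left them, time stands still between calls to the robot, and variables do not carry over. Pictures are saved under pics/ and viewed, about 8 in all and at most 12, crops included, and the job is handed in when it is done.

```bash
mkdir -p pics; python3 - <<'E'
from station import r
import cv2, pickle
for n in("top","side"):
    s=r.snapshot(n); pickle.dump(s,open(n+".pkl","wb"))
    im=cv2.resize(s["frame"][:,:,::-1],(800,600),interpolation=cv2.INTER_CUBIC); cv2.imwrite(f"pics/{n}0.png",im)
    print(n,s["fx"],s["cx"],s["cy"],s["R"],s["t"])
print(r.sense())
E
```

```text
top 368.0503295477816 254.3044483979704 189.89828362593977 [[ 0.00958057 -0.99990842  0.0095586 ]
 [-0.99459927 -0.01051677 -0.10325544]
 [ 0.10334651 -0.00851773 -0.99460894]] [-0.03690561  0.56331176  1.15539315]
side 363.864369542611 259.0599524902965 195.75719904889488 [[-0.8812342  -0.47254285 -0.01138161]
 [-0.32763601  0.62800255 -0.70588062]
 [ 0.34070652 -0.61831711 -0.70823938]] [0.47052113 0.23750286 0.93462035]
{'clock': 0.1, 'joints': array([-7.89364677e+01,  5.25888836e+00,  7.05725283e+01, -8.82157028e-04,
        1.04267990e+02, -3.24795261e+00]), 'joint_vel': array([-0.00355746, -0.24005477, -0.2287439 , -0.07345331, -0.00902262,
        0.07826272]), 'joint_torque': array([ 2.32426202e-03, -4.47858524e+01, -4.07569957e+01,  7.01569766e-02,
        2.84572772e-02, -1.23942605e-04]), 'tcp_pos': array([ 0.1483294 , -0.58143165,  0.40364287]), 'orientation': array([-1.79900704e+02, -4.77816505e-03,  1.43112641e+01]), 'contact_force': array([-0.31724269, -0.21123149, -0.28472161]), 'torque': array([0.0395626 , 0.04728015, 0.05221254]), 'opening': 0.08760083476586417}
```

View pics/top0.png

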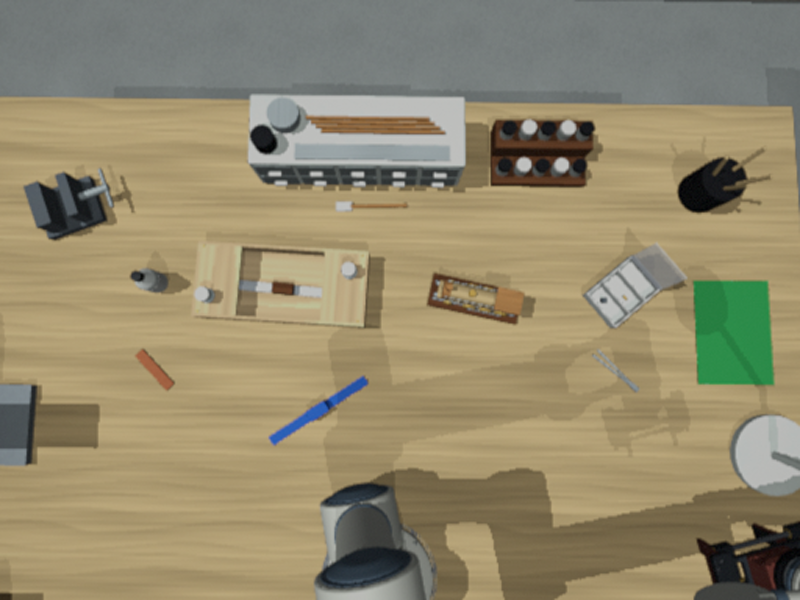

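View pics/side0.png

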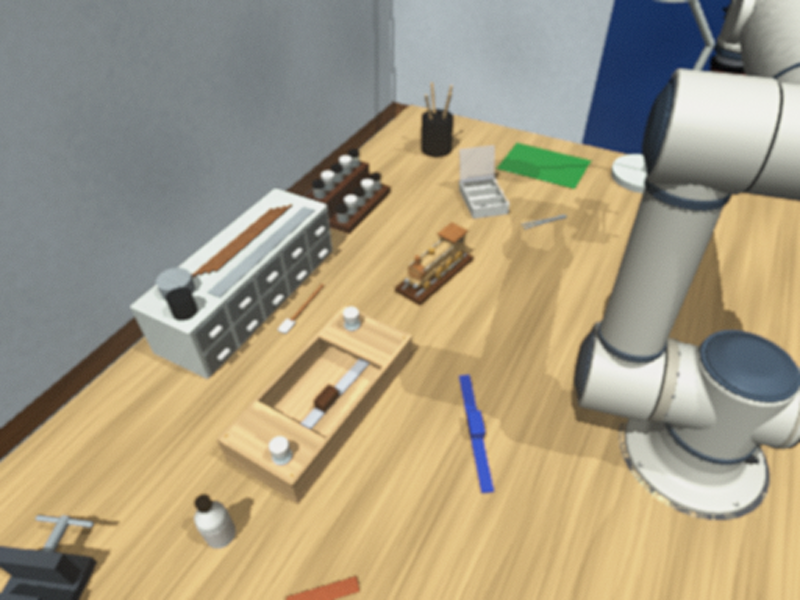

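The top view shows the box at about (282,285), with its handle at (283,288) and jars at (205,293) and (348,268). The locomotive is at (475,297), with the glue bottle to the left and the parts box to the right. The blue bar is a decoy. I'll enlarge crops to pick corners, and get the bar and the board by colour mask.

```bash
cat > h.py <<'E'
import numpy as np, cv2, pickle
def ray(s,u,v,z):
    R,t=np.array(s["R"]),np.array(s["t"]); c=-R.T@t
    d=R.T@np.array([(u-s["cx"])/s["fx"],(v-s["cy"])/s["fy"],1]); return c+d*(z-c[2])/d[2]
def proj(s,X):
    p=np.array(s["R"])@np.array(X)+np.array(s["t"]); return s["fx"]*p[0]/p[2]+s["cx"],s["fy"]*p[1]/p[2]+s["cy"]
E
python3 - <<'E'
from h import *
s=pickle.load(open("top.pkl","rb")); f=s["frame"]; hsv=cv2.cvtColor(f,cv2.COLOR_RGB2HSV)
k=6
a=cv2.resize(f[150:214,118:243],None,fx=k,fy=k,interpolation=cv2.INTER_CUBIC)
b=cv2.resize(f[168:212,265:345],None,fx=k,fy=k,interpolation=cv2.INTER_CUBIC)
o=np.zeros((k*(64+44)-60,750,3),np.uint8); o=np.zeros((600,750,3),np.uint8)
a=a[:330+54]; o[:384]=a; b=cv2.resize(b,None,fx=.8,fy=.8); o[384:384+211,:384]=b[:211]
cv2.imwrite("pics/c1.png",o[:,:,::-1])
# masks
def comp(m,name,z,win):
    u0,v0,u1,v1=win; w=np.zeros_like(m); w[v0:v1,u0:u1]=m[v0:v1,u0:u1]
    n,l,st,c=cv2.connectedComponentsWithStats(w); i=1+st[1:,4].argmax()
    rc=cv2.minAreaRect(np.argwhere(l==i)[:,::-1].astype(np.float32)); P=[ray(s,*q,z)[:2] for q in cv2.boxPoints(rc)]
    print(name,c[i].round(1),st[i],ray(s,*c[i],z)[:2].round(4),np.round(P,4).tolist())
H,S,V=[hsv[...,i].astype(int) for i in range(3)]
comp(((V<110)&(S>100)&((H<15)|(H>170))).astype(np.uint8),"handle",.033,(160,165,210,205))
comp(((S<60)&(V>110)).astype(np.uint8),"soleL",.013,(150,165,177,205))
comp(((S<60)&(V>110)).astype(np.uint8),"soleR",.013,(187,165,210,205))
comp(((S<60)&(V>110)).astype(np.uint8),"jarL",.098,(118,165,140,205))
comp(((S<60)&(V>110)).astype(np.uint8),"jarR",.098,(210,155,236,185))
comp(((V<100)).astype(np.uint8),"board",.01,(268,168,342,212))
E
```

```text
handle [180.7 184.2] [174 181  14   8  84] [0.5793 0.2051] [[0.5706, 0.2265], [0.5919, 0.2249], [0.5878, 0.1843], [0.5665, 0.186]]
soleL [163.6 183. ] [152 179  23   9 146] [0.5847 0.2647] [[0.5766, 0.303], [0.6001, 0.3015], [0.5937, 0.2306], [0.5703, 0.2322]]
soleR [197.5 186.1] [189 182  18   9 129] [0.5758 0.1539] [[0.5654, 0.1831], [0.5893, 0.1821], [0.5858, 0.1255], [0.562, 0.1266]]
jarL [129.1 188.2] [124 183  12  12 100] [0.5578 0.348 ] [[0.5733, 0.364], [0.5737, 0.3308], [0.5403, 0.3294], [0.5399, 0.3624]]
jarR [222.9 172.7] [218 167  11  12 101] [0.6081 0.0656] [[0.6085, 0.088], [0.6303, 0.0671], [0.6074, 0.0438], [0.5857, 0.0647]]
board [295.1 192.8] [274 175  57  32 276] [ 0.5574 -0.1651] [[0.5504, -0.0933], [0.6166, -0.1071], [0.5788, -0.2911], [0.513, -0.2763]]
```

View pics/c1.png

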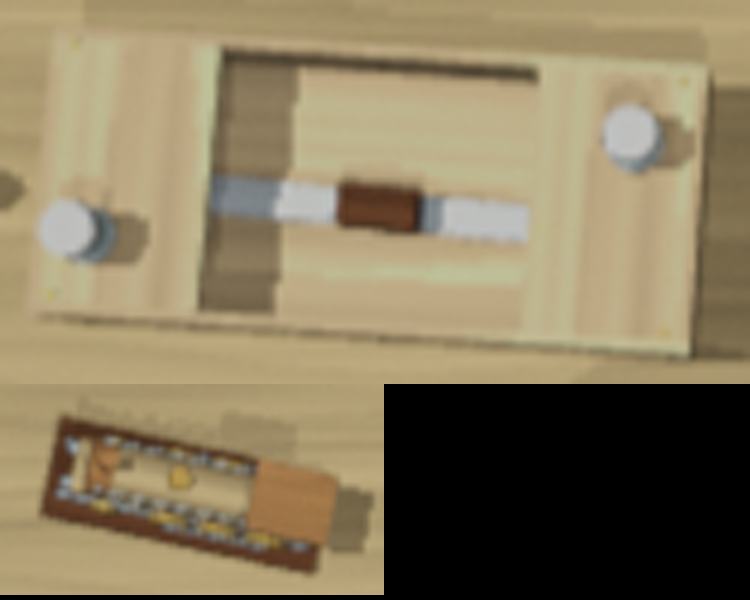

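The crop shows the box corners at (52,30), (710,65), (690,355) and (35,318). The handle centre is at (378,206) and the board corners are clear. Next I'll compute the box frame and check the planned poses with inverse kinematics.

```bash
cat >> h.py <<'E'
from scipy.spatial.transform import Rotation as Ro
# bar pose -> TCP pose. th: tilt raising the +bx end; yaw of bar x axis; G: grasp height above underside
def tcp(p,yaw,th,G=.022):
    Rb=Ro.from_euler('ZY',[yaw,-th],degrees=True).as_matrix()
    Rt=Rb@np.diag([1,-1,-1]); pos=np.array(p)+Rb@[0,0,G+.163]
    return pos,Ro.from_matrix(Rt).as_euler('xyz',degrees=True)
E
cat > plan.py <<'E'
from h import *
s=pickle.load(open("top.pkl","rb"))
q=np.array([(52,30),(710,65),(690,355),(35,318)])/6-.42+[118,150]
P=np.array([ray(s,*a,.062) for a in q]); C=P.mean(0)[:2]
e=(P[0]-P[1]+P[3]-P[2])[:2]; ex=e/np.linalg.norm(e)   # box x towards +y world
h=np.array([(222,47),(537,68),(525,345),(200,312)])/6-.42+[118,150]
Hh=np.array([ray(s,*a,.062) for a in h])[:,:2]; ey=np.array([-ex[1],ex[0]])
bar=np.array([.5795,.2051]); baryaw=85.4
boxyaw=np.degrees(np.arctan2(ex[1],ex[0]))
E
python3 - <<'E'
from plan import *
from station import r
print("C",C,"yaw",boxyaw,"lens",np.linalg.norm(P[0]-P[1]),np.linalg.norm(P[1]-P[2]))
f=lambda p:(round((p-C)@ex,4),round((p-C)@ey,4))
print("hatch",[f(p) for p in Hh]); print("bar",f(bar)); print("jars",f(np.array([.5578,.348])),f(np.array([.6081,.0656])))
# candidate plan both ways
for sg in (1,-1):
  for y0 in (baryaw,baryaw-180):
    # bar x axis points at direction of ex*(±)
    d=ex if abs(y0-85.4)<1 else -ex
    for th in (0,22):
        for sh in (-.04,.1):
            p=np.r_[C+d*sh*1,.06+(.1 if sh>0 else 0)]
            pos,o=tcp(p,y0,th); print(sg,y0,th,sh,pos.round(3),o.round(1),r.inverse_kinematics(pos,o))
  break
for y in (78.4,-101.6): print(r.inverse_kinematics(*tcp([.5647,-.192,.144],y,0)))
for y in (85.4,-94.6): print(r.inverse_kinematics(*tcp([*bar,.15],y,0)))
E
```

```text
C [0.58448416 0.20327223] yaw 87.4543272143201 lens 0.34592623899491454 0.15277851675581114
hatch [(np.float64(0.0842), np.float64(-0.0717)), (np.float64(-0.0815), np.float64(-0.0697)), (np.float64(-0.0851), np.float64(0.0759)), (np.float64(0.0841), np.float64(0.068))]
bar (np.float64(0.0016), np.float64(0.0051))
jars (np.float64(0.1434), np.float64(0.0331)) (np.float64(-0.1365), np.float64(-0.0297))
1 85.4 0 -0.04 [0.583 0.163 0.245] [180.    0.   85.4] [ 1.24354778e+01  7.55487149e+00  8.42272251e+01 -2.54444375e-14
  8.82179034e+01  1.70354778e+01]
1 85.4 0 0.1 [0.589 0.303 0.345] [180.    0.   85.4] [ 2.42967054e+01  1.47218198e+01  6.59633560e+01 -2.54444375e-14
  9.93148242e+01  2.88967054e+01]
1 85.4 22 -0.04 [0.577 0.094 0.232] [-180.   -22.    85.4] [-0.22570724  3.58864532 91.11604341 22.05970828 84.00029842  2.29091089]
1 85.4 22 0.1 [0.583 0.234 0.332] [-180.   -22.    85.4] [13.296058    5.69365965 78.63910796 20.89004686 88.68261823 18.69922457]
1 -94.6 0 -0.04 [0.586 0.243 0.245] [-180.     0.   -94.6] None
1 -94.6 0 0.1 [0.58  0.103 0.345] [-180.     0.   -94.6] None
1 -94.6 22 -0.04 [0.592 0.312 0.232] [-180.   -22.   -94.6] [  29.36216142   23.46109178   68.12377704  -18.42548415  100.57651389
 -147.50288682]
1 -94.6 22 0.1 [0.586 0.172 0.332] [-180.   -22.   -94.6] None
[-22.04608327   4.54942156  78.87250962   0.          96.57806882
 -10.44608327]
None
[ 1.63195761e+01  7.31888104e+00  7.53073884e+01 -2.54444375e-14
  9.73737305e+01  2.09195761e+01]
None
```

```bash
python3 - <<'E'
from plan import *
from station import r
sd=pickle.load(open("side.pkl","rb")); print("side pred handle*1.5625",np.array(proj(sd,[*bar,.03]))*1.5625, "box TR..",[(np.array(proj(sd,p))*1.5625).round() for p in P])
pos,o=tcp([*bar,.18],baryaw,0); r.reach(pos,o)
pos,o=tcp([*bar,.07],baryaw,0); r.servo_line(pos,None,.12)
st=r.sense(); print(st["clock"],st["tcp_pos"],st["contact_force"])
a=r.snapshot("top")["frame"][150:214,118:243]; b=r.snapshot("side")["frame"][180:330,110:290]
a=cv2.resize(a,(750,384))[:290]; b=cv2.resize(b,None,fx=2.0,fy=2.0)
o=np.zeros((590,750,3),np.uint8); o[:290]=a; o[290:590,:360]=b
cv2.imwrite("pics/c2.png",o[:,:,::-1])
E
```

```text
side pred handle*1.5625 [325.38536932 395.58024926] box TR.. [array([216., 440.]), array([343., 304.]), array([411., 335.]), array([294., 483.])]
4.3083 [0.5797706  0.2051708  0.25619068] [ 0.77044887  0.10459539 -0.31138095]
```

View pics/c2.png

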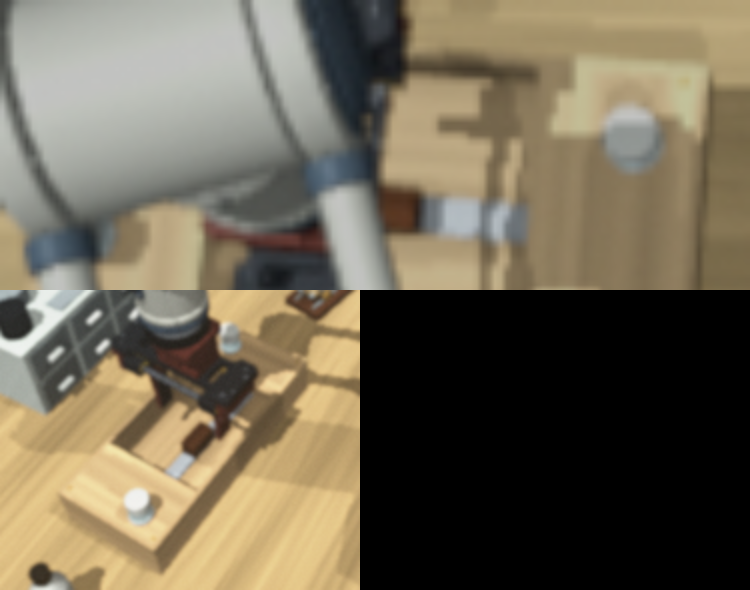

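The side view agrees with the estimate to about 1 px: the handle is seen at (326,397) and predicted at (325,396). The fingers straddle the bar line at (205,435) in the crop. I'll descend and grip.

```bash
python3 - <<'E'
from plan import *
from station import r
def go(p,th,v=.08,rot=False,G=.022):
    pos,o=tcp(p,baryaw,th,G); r.servo_line(pos,o if rot else None,v)
    s=r.sense(); print(round(s["clock"],2),s["tcp_pos"].round(4),s["contact_force"].round(2),s["torque"].round(2),round(s["opening"],4))
go([*bar,.009],0)
r.grab(40); r.wait(.3)
go([*bar,.009],0)
go([*bar,.014],0,.03)
b=r.snapshot("side")["frame"][180:330,110:290]
cv2.imwrite("pics/c3.png",cv2.resize(b,None,fx=3,fy=3,interpolation=cv2.INTER_CUBIC)[:,:,::-1])
E
```

```text
5.32 [0.5797 0.2052 0.1946] [ 0.05 -0.    0.56] [-0.06 -0.08  0.04] 0.0878
6.87 [0.5795 0.2051 0.194 ] [ 0.52 -0.42 -0.1 ] [-0.06 -0.19  0.01] 0.0239
7.18 [0.5795 0.2051 0.1993] [ 0.66 -0.54 -0.8 ] [-0.03 -0.11 -0.02] 0.0238
```

View pics/c3.png

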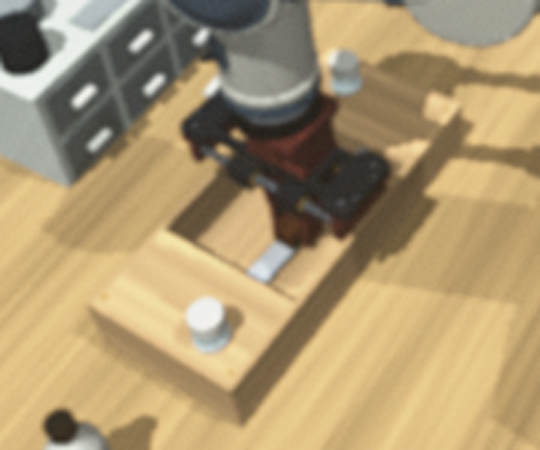

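The grip is on the handle (opening 23.8 mm). Now I'll slide it 42 mm toward −y and tilt it about the low end, watching the force at each step.

```bash
python3 - <<'E'
from plan import *
from station import r
import sys
f0=r.sense()["contact_force"]
def go(p,th,v=.08):
    pos,o=tcp(p,baryaw,th); r.servo_line(pos,o,v)
    s=r.sense(); f=s["contact_force"]-f0; print(round(s["clock"],2),th,np.round(p,3),f.round(2),s["torque"].round(2),round(s["opening"],4))
    if np.linalg.norm(f)>5: print("FORCE STOP"); sys.exit()
b2=np.r_[bar-.042*ex,.014]
for k in (.33,.67,1): go(np.r_[bar-.042*k*ex,.014],0,.06)
bx=lambda th:Ro.from_euler('ZY',[baryaw,-th],degrees=True).as_matrix()[:,0]
E=b2-.115*bx(0)
for th in (5,10,14,18,22): go(E+.115*bx(th),th,.06)
r.wait(.2)
np.save("E.npy",E)
b=r.snapshot("side")["frame"][150:330,110:350]
cv2.imwrite("pics/c4.png",cv2.resize(b,None,fx=3,fy=3,interpolation=cv2.INTER_CUBIC)[:,:,::-1])
E
```

```text
7.62 0 [0.579 0.191 0.014] [ 0.56 -0.09 -0.49] [-0.08 -0.08 -0.  ] 0.0236
8.01 0 [0.578 0.177 0.014] [ 0.5   1.03 -1.33] [-0.02 -0.07  0.01] 0.024
8.39 0 [0.578 0.163 0.014] [ 0.09  0.87 -1.34] [-0.   -0.08 -0.01] 0.0235
8.86 5 [0.578 0.163 0.024] [ 0.83 -0.1  -0.49] [-0.09 -0.03 -0.08] 0.0237
9.32 10 [0.577 0.161 0.034] [ 0.01 -0.06 -1.56] [-0.16 -0.06  0.  ] 0.0239
9.72 14 [0.577 0.16  0.042] [ 1.11 -0.49 -0.65] [-0.23 -0.06 -0.02] 0.0238
10.12 18 [0.577 0.158 0.05 ] [ 1.1  -0.39 -0.19] [-0.24 -0.03 -0.04] 0.0237
10.53 22 [0.577 0.155 0.057] [ 1.22 -0.77 -0.87] [-0.25 -0.03  0.03] 0.0241
```

View pics/c4.png

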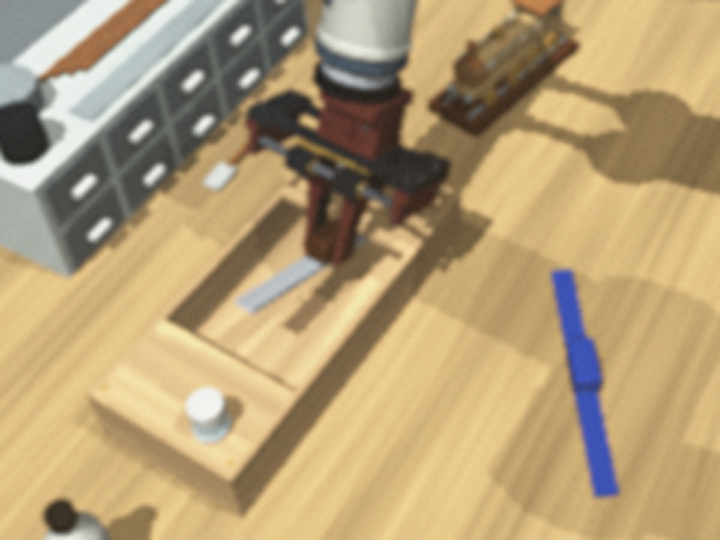

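The picture shows the bar tilted in the hatch with its free end at crop pixel (245,302). I'll compare that with the prediction, then draw it out along its own axis and lift.

```bash
python3 - <<'E'
from plan import *
from station import r
import sys
sd=pickle.load(open("side.pkl","rb")); E=np.load("E.npy")
Rb=Ro.from_euler('ZY',[baryaw,-22],degrees=True).as_matrix(); bx=Rb[:,0]
tip=np.array(proj(sd,E+.23*bx)); t=(tip-[110,150])*3; print("tip pred crop",t, "level-bar tip would be",(np.array(proj(sd,E+[0,.23,.043]))-[110,150])*3)
if np.hypot(*(t-[245,302]))>25: sys.exit("tip mismatch")
f0=r.sense()["contact_force"]
def go(p,th,v=.08):
    pos,o=tcp(p,baryaw,th); r.servo_line(pos,o,v)
    s=r.sense(); f=s["contact_force"]-f0; print(round(s["clock"],2),th,np.round(p,3),f.round(2),s["torque"].round(2),round(s["opening"],4))
    if np.linalg.norm(f)>5: print("FORCE STOP"); sys.exit()
o=E+.115*bx
for d in (.03,.06,.1): go(o+d*bx,22)
o=o+.1*bx
for d in (.04,.1): go(o+[0,0,d],22,.12)
o=o+[0,0,.1]
go(o,0,.1)
print(r.sense()["clock"],o); r.wait(.2)
np.save("o.npy",o)
f=r.snapshot("side")["frame"][100:330,110:400]
cv2.imwrite("pics/c5.png",cv2.resize(f,None,fx=2.5,fy=2.5,interpolation=cv2.INTER_CUBIC)[:,:,::-1])
E
```

```text
tip pred crop [241.43199008 305.44391569] level-bar tip would be [253.29950057 358.92921731]
11.3 22 [0.579 0.183 0.068] [-0.22 -0.72  0.97] [-0.3  -0.02 -0.01] 0.0239
11.82 22 [0.581 0.21  0.08 ] [ 0.   -0.04 -0.01] [-0.34 -0.03  0.03] 0.0237
12.47 22 [0.584 0.247 0.095] [-0.99  0.27 -0.1 ] [-0.29 -0.03 -0.  ] 0.0238
12.96 22 [0.584 0.247 0.135] [-0.82 -0.25  0.03] [-0.31 -0.03  0.  ] 0.0238
13.61 22 [0.584 0.247 0.195] [-0.66 -0.47 -0.  ] [-0.31 -0.06  0.  ] 0.0239
14.47 0 [0.584 0.247 0.195] [-0.72 -0.2  -0.67] [-0.05 -0.11  0.05] 0.0236
14.4667 [0.58439888 0.24721429 0.19454042]
```

View pics/c5.png

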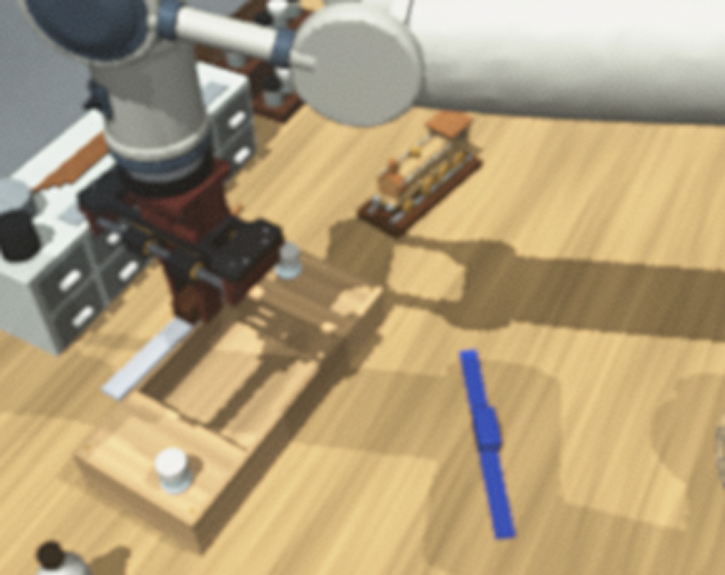

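The bar is out, level and held, with the box, jars and bottle undisturbed. Next I'll carry it to the locomotive at height, then lower it.

```bash
python3 - <<'E'
from plan import *
from station import r
m=ray(s,265+178.5/4.8-.4,168+110.5/4.8-.4,.01); print("loco centre from diag",m, "px of mask centre",proj(s,[.5647,-.192,.01]))
Lc=(m[:2]+[.5647,-.192])/2
o=np.load("o.npy")
pos,q=tcp([*Lc,o[2]],78.4,0); r.servo_line(pos,q,.18)
pos,q=tcp([*Lc,.144],78.4,0); r.servo_line(pos,q,.06); r.wait(.5)
st=r.sense(); print(Lc,st["clock"],st["tcp_pos"],st["orientation"],st["contact_force"],st["opening"],np.abs(st["joint_vel"]).max())
a=r.snapshot("top")["frame"][140:240,240:370]; b=r.snapshot("side")["frame"][90:250,190:390]
cv2.imwrite("pics/c6.png",np.vstack([cv2.resize(a,(390,300),interpolation=cv2.INTER_CUBIC),np.zeros((0,390,3),np.uint8)])[:,:,::-1])
o=np.zeros((480,790,3),np.uint8); o[:300,:390]=cv2.resize(a,(390,300)); o[:320,390:]=cv2.resize(b,(400,320))
cv2.imwrite("pics/c6.png",o[:320,:,::-1])
E
```

```text
loco centre from diag [ 0.56492967 -0.18692927  0.01      ] px of mask centre (np.float64(303.3341351188759), np.float64(190.70684844831243))
[ 0.56481483 -0.18946463] 18.7833 [ 0.56482647 -0.18946267  0.32904415] [1.79995142e+02 4.95795109e-04 7.84012802e+01] [-0.05014014 -0.17552816 -1.11407062] 0.023927190133443233 0.13370149687428487
```

View pics/c6.png

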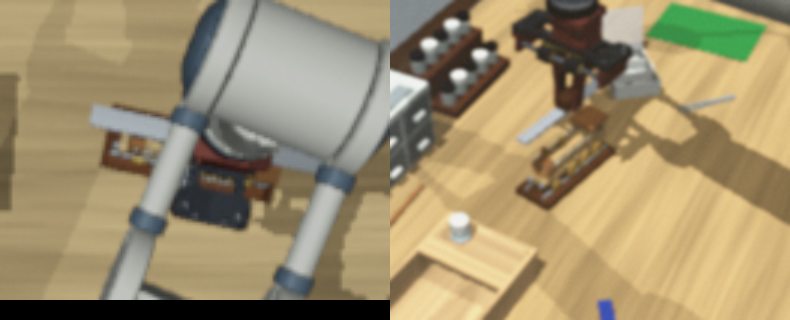

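The bar hangs lengthwise over the locomotive with a gap. One numeric check of the bar's visible ends before handing in.

```bash
python3 - <<'E'
from plan import *
from station import r
Lc=np.array([.56481,-.18946]); d=np.array([np.cos(np.radians(78.4)),np.sin(np.radians(78.4))])
for k in (1,-1): 
    for z,v in ((.147,"top"),):
        p=np.array(proj(s,[*(Lc+k*.115*d),z])); print("pred end crop",(p-[240,140])*3)
f=r.snapshot("top")["frame"]; h=cv2.cvtColor(f,cv2.COLOR_RGB2HSV).astype(int)
m=((h[...,1]<60)&(h[...,2]>110)).astype(np.uint8); w=np.zeros_like(m); w[172:186,265:298]=m[172:186,265:298]
n,l,stt,c=cv2.connectedComponentsWithStats(w); i=1+stt[1:,4].argmax()
P_=np.argwhere(l==i)[:,::-1]; print("seen left piece crop x,y min/centroid",(P_[:,0].min()-240)*3,(c[i]-[240,140])*3, stt[i])
e=P_[P_[:,0]<P_[:,0].min()+3].mean(0); print("end mid crop",(e-[240,140])*3)
st=r.sense(); print(st["clock"],st["opening"],st["contact_force"])
E
```

```text
pred end crop [ 91.3182052  112.75471101]
pred end crop [323.95362927 162.67271815]
seen left piece crop x,y min/centroid 87 [128.60930233 121.18604651] [269 174  29  12 215]
end mid crop [ 91.5    114.9375]
18.9333 0.02365023981108427 [-0.88799286 -0.12494109 -0.99075603]
```

The visible end matches the prediction within about 1 px, so I'm handing in.

```bash
python3 -c "
from station import r
r.hand_in(); s=r.sense(); print(s['clock'],s['tcp_pos'],s['opening'])"
```

```text
the job is handed in; nothing more can be done
the job is handed in; nothing more can be done
```

I handed the job in with the sanding bar held level and still over the locomotive. No verdict is reported, so success is judged only from my own checks.

**What I did:** I gripped the bar by its handle at 40 N and slid it 42 mm lengthwise. Then I tilted it 22° about its low end, drew it out through the hatch along its own axis, lifted and levelled it, and carried it over the locomotive. The clock read about 19 s at the last check, against the 51 s limit.

**Last checks:**
- **Grip:** the finger opening was 23.7 mm on the 24 mm handle. The outside force was about 1 N downward, which fits the bar's own weight.
- **Contact with the box:** the tool force changed by less than 2 N during the slide, tilt and pull-out.
- **Position:** by tool pose and assumed grasp, the underside is at z = 0.144 m, 5 cm above the chimney top. The yaw follows the measured locomotive axis.
- **Bar end:** the visible end in the top view matched its predicted place within about 1 pixel (2–3 mm). The other end I judged only by eye.
- **Disagreement:** two estimates of the locomotive centre differed by 5 mm along its length. I used their mean, well inside the 35 mm limit.
- **Other things:** nothing visible in the pictures I viewed had moved, but I did not measure the jars or bench things again at the end.

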